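# Uncap the upward-looking studio camera and take a picture

## Task

Take a daylight picture with the camera that looks straight up: unscrew the cover cap from its lens (anticlockwise seen from above; it takes several turns of the hand, regrasping in between), lift it clear and set it down gently, rim down, in the empty half of the plywood tray, without dropping it. Then press the camera's release key halfway to its first click, hold it there for about a second to focus, press it fully down and let it come up again. Leave the mug, the jar and the wooden block in the tray where they are.

Things in the scene. Friction and masses are not known exactly. Their poses are not given: they have to be found in the camera images.
- camera: The camera: a fixed flat grey housing, 120 mm (x) by 200 mm (y), its top 55 mm above the table; does not move. Origin at the centre of its underside, z up. The lens stands on it with its axis vertical at y = +55 mm, the release key lies at y = -60 mm (both at x = 0 in this frame).
- lens_top (a point): Top of the lens (49 mm wide), on its axis, 91 mm above the table, under the cap at first. Thread: turning the cap anticlockwise from above lifts it 3.8 mm per rad (follow it up); the first 0.1 to 0.3 rad are slack, after 3.7 to 4.1 rad it is off the thread, turning on to 5.3 rad does no harm. It must then rise some 20 mm more to clear the lens.
- cap: The black screw cap: round, 60 mm across, 58 mm tall, 0.1 to 0.2 kg, ribbed round its upper 24 mm (grip it there; below it is 58 mm across, hollow, open downwards). Origin at the centre of its rim (underside), z up through its closed top; a light line on the top marks its x axis. Screwed home, its rim is 60 mm above the table. See lens_top for the thread.
- key_top (a point): Centre of the top face of the release key, an aluminium rectangle 38 mm (x) by 50 mm (y), 71 mm above the table when up; it moves with the key.
- shutter_half (a joint): First stage of the key, 0 (up) to 0.005 m; goes down first, against 1 N rising to 4 N. It then stops firmly at the first click until the push passes 9 N.
- shutter_full (a joint): Second stage of the key, 0 to 0.005 m (fully pressed, in all 10 mm below its rest height); starts only above 9 N and needs about 13 N at its end. Both stages spring back.
- tray: Fixed plywood tray, 140 mm (x) by 240 mm (y), 16 mm tall, walls and floor 5 mm thick, a low wall across its middle making two halves along y, each 130 mm by 112 mm inside. Origin at the centre of its underside. The wooden block is in the +y half, the -y half is empty.
- tray_free (a point): Centre of the inner floor of the tray's empty half, 5 mm above the table; axes as the tray's.
- block: Loose wooden block 80 by 60 by 35 mm in the tray's other half; leave alone. Origin under its centre.
- mug: White mug, 80 mm across, 88 mm tall; leave alone. Origin under its centre.
- jar: Grey paint jar with a black lid, 68 mm across, 100 mm tall; leave alone. Origin under its centre.
Mind the look-alikes: they are no part of the job. What is meant by the cap is not orange, and is the smaller of those in its own colour.

How it is judged:
By the outcome, as a careful person would: the job done as asked, in the order asked, and still so for the second after the job is handed in, with the robot touching nothing.
It also fails if it takes over 67 s, if anything falls off the work surface, if the arm or the gripper's body presses on something with over 40 N, if the wrist force passes 120 N, or if a joint passes its speed limit or range.

## Robot

A 6-joint arm with a two-finger parallel gripper is mounted at the origin on the work surface. World frame = base frame: x ahead of the robot, y to its left, z up, the work surface at z = 0. Lengths are in m, angles in rad, forces in N, time in s.
With the tool pointing down it reaches from about 0.25 to 0.775 m from the base axis. Payload 4 kg.
Tool frame: the origin (TCP) lies on the centre line of the jaws, within the pads' length; the fingertips stand 11 mm ahead of it and the grasp point (between the pads) lies 8 mm behind it; z points along the fingers, y is the direction in which the jaws open and shut (so a half turn about z gives the same grasp; the last joint's range is limited). The gripper opens to 85 mm and grips with 20 to 120 N. Pads are 22 mm wide; open, the fingers measure 114 mm over their backs; the gripper's body (76 mm by 85 mm) begins 54 mm behind the grasp point. The pads swing forward as they close: fully open they stand 13 mm farther back than shut.
Start: joints at [1.099, 0.087, 1.371, -0, 1.684, -0.103], TCP at [0.198, 0.513, 0.242] pointing down, gripper open.
Joint ranges: [-3.1, 3.1], [-0.76, 2.03], [0.27, 2.55], [-1.08, 4.22], [0.17, 2.65], [-2.57, 2.57]. Speed limits (rad/s): [2.79, 2.79, 3.14, 3.14, 3.14, 3.14].

## Interface

Orientations are given as [roll, pitch, yaw] about the fixed x, y, z axes, in that order (R = Rz(yaw) Ry(pitch) Rx(roll)).
In Python, from bench import env gives the robot as it stands.
- The arm moves only by the tool arm_command, never from a script. Its argument "plan" is a list of rows, each an object of numbers: "tx", "ty", "tz": the shift along the tool's x, y, z in m; "spin": the turn about the tool's z in degrees. In form: [{"tx": .., "ty": .., "tz": .., "spin": ..}, ...]. A call has 1 to 5 rows; each row is the pose to reach, as a shift and turn from the pose measured when the call began, along the tool's axes at that moment; what a row does not reach only later rows make up. A row lasts 1/12 s, in which the tool goes at most 41.7 mm and 7.16 degrees, less where a joint would pass 70% of its speed; a pose out of reach is approached as far as the arm can. A call with a gripper value outside its range is refused whole. "fingers" is the opening, from -1 (shut) to 1 (fully open), set as the call begins (left out, the last holds). The fingers move at their own pace and stop on an object; "newtons" is the grip in N (left out, the last holds). Time passes only in rows, so rows that repeat a pose let the fingers close. It gives the time, the measured TCP pose, the force and the opening at its end, in the units of the state.
- env.sense(): the state, without advancing time (a new reading comes with each control period).
- env.capture(name): name is "scene" or "top" or "wrist"; returns (picture, depth): 480x640x3 uint8, red, green, blue; 480x640 float32, m along the optical axis (not along the pixel's ray), 0 where there is no reading.
- env.camera_params(name): a dict with "fov_y" (degrees; the focal length in pixels is half the picture's height over the tangent of half this angle, whatever the lens; pixels are square), "cx", "cy" (the principal point, pixels), "k1" (the pictures are not rectified: a ray, as slopes to the right and down, at radius r is drawn at 1 + k1 r^2 times it, then the intrinsics apply), "pose" (4x4, takes a point from camera to world coordinates); the wrist camera has in their place "mount" (4x4, takes a point from camera to tool coordinates, whose origin is the TCP and whose axes are the flange's). Camera axes: x right, y up, looking along -z (the intrinsics and any distortion apply to the point x, -y, -z); pixel columns grow to the right and rows downward; lengths in m; the calibration is good to about 2 mm. A picture is of the moment at which its call begins: read the wrist's pose just before it. camera_params takes no time and is no camera call.
- env.sign_off(): hands the job in, once; it reports no verdict.
The state is a dict: "time": time; "joint_positions": joint angles; "qvel": joint speeds; "effort": joint torques, N m; "position": TCP position; "eef_rot": TCP orientation; "force": force on the tool from outside, world axes, zero at the start; "wrist_torque": the same for the moment, N m; "opening": finger opening in m.
Only numpy, scipy, OpenCV 4.12 (cv2) and the standard library are available. Lean on these libraries where they do the work, as an engineer would, in place of code of your own. Each camera call takes 0.05 s, during which the arm holds its last target. There are 200 camera calls.

## Working session

There is one attempt and no reset: what is moved stays moved. The work goes in short steps, Python scripts to look and compute and a tool call to move; the robot and the scene stay as the last step left them, time stands still between calls to the robot, and variables do not carry over. Pictures are saved under pics/ and viewed, about 8 in all and at most 12, crops included, and the job is handed in when it is done.

Besides the shell and the picture viewer there is one more tool, called after ">>>" in YAML: its name, and indented under it one key for each argument. arm_command: Moves the arm, as the interface text tells. Its arguments: {"type":"object","properties":{"plan":{"type":"array"},"fingers":{"type":"number"},"newtons":{"type":"number"}},"required":["plan"]}

```bash
ls; mkdir -p pics; cat > h.py <<'E'
import numpy as np,cv2
from bench import env
def intr(p):
    f=240/np.tan(np.radians(p['fov_y'])/2); return np.array([[f,0,p['cx']],[0,f,p['cy']],[0,0,1]]),np.array([p['k1'],0,0,0,0.])
def rot(r):
    from scipy.spatial.transform import Rotation as R
    return R.from_euler('xyz',r).as_matrix()
def pose(n,p,s=None):
    if n!='wrist': return np.array(p['pose'])
    s=s or env.sense();T=np.eye(4);T[:3,:3]=rot(s['eef_rot']);T[:3,3]=s['position'];return T@np.array(p['mount'])
def undist(p,px):
    K,d=intr(p);f=K[0,0]
    q=(np.atleast_2d(np.array(px,float))-[p['cx'],p['cy']])/f
    u=q.copy()
    for _ in range(30): u=q/(1+p['k1']*(u**2).sum(1,keepdims=True))
    return u
def plane(p,T,px,z):
    u=undist(p,px);d=np.c_[u[:,0],-u[:,1],-np.ones(len(u))]@T[:3,:3].T
    return T[:3,3]+d*((z-T[2,3])/d[:,2])[:,None]
def cloud(p,T,dep):
    v,u=np.mgrid[:480,:640];w=undist(p,np.c_[u.ravel(),v.ravel()]);z=dep.ravel()[:,None]
    return (np.c_[w[:,0],-w[:,1],-np.ones(len(w))]*z@T[:3,:3].T+T[:3,3]).reshape(480,640,3)
def proj(p,T,P):
    q=(np.atleast_2d(P)-T[:3,3])@T[:3,:3];u=np.c_[q[:,0],-q[:,1]]/-q[:,2:]
    u=u*(1+p['k1']*(u**2).sum(1,keepdims=True));K,_=intr(p);return u*K[0,0]+[p['cx'],p['cy']]
E
python3 - <<'E'
from h import *
s=env.sense();print(s)
for n in('scene','top','wrist'):
    p=env.camera_params(n);print(n,p)
    im,d=env.capture(n);cv2.imwrite(f'pics/{n}0.png',im[...,::-1]);np.save(f'pics/{n}0.npy',d)
E
```

```text
pics
{'time': 0.0, 'joint_positions': array([ 1.09889337e+00,  8.79880095e-02,  1.37229279e+00, -2.89786803e-05,
        1.68356381e+00, -1.03104502e-01]), 'qvel': array([-0.00148253, -0.0021491 , -0.00023565,  0.00013328,  0.00102977,
        0.00074767]), 'effort': array([ 2.95099444e-04, -3.51879323e+01, -3.13268137e+01, -2.46202690e-04,
        1.09553500e-02,  9.21602123e-06]), 'position': array([0.19807153, 0.51259001, 0.24110149]), 'eef_rot': array([-3.13934969e+00, -2.03126909e-04,  2.77279074e+00]), 'force': array([-0.42607664, -0.16946508, -0.11977707]), 'wrist_torque': array([ 0.0201903 , -0.01300289,  0.03094701]), 'opening': 0.0852889534891494}
scene {'fov_y': 56.312347590848695, 'cx': 312.8672400486735, 'cy': 239.3325346117435, 'k1': -0.05578001666779786, 'pose': array([[-0.67760031, -0.42414934,  0.60079544,  1.06729609],
       [ 0.7353036 , -0.37556198,  0.56416471,  0.44461772],
       [-0.01365416,  0.82404523,  0.56635945,  0.53218169],
       [ 0.        ,  0.        ,  0.        ,  1.        ]])}
top {'fov_y': 43.34485258014831, 'cx': 322.4762594982601, 'cy': 237.62579047256742, 'k1': -0.18765306042725682, 'pose': array([[ 0.01640373,  0.99638022, -0.08341093,  0.50408038],
       [-0.99966305,  0.01802169,  0.0186817 ,  0.02183815],
       [ 0.02011728,  0.08307638,  0.99634011,  1.14093756],
       [ 0.        ,  0.        ,  0.        ,  1.        ]])}
wrist {'fov_y': 68.59762948969133, 'cx': 313.26545641819604, 'cy': 239.58153893648517, 'k1': -0.03356725139057776, 'mount': array([[ 1.18212726e-04,  9.49423432e-01,  3.13998619e-01,
         8.20046779e-02],
       [ 9.99999990e-01, -8.64324363e-05, -1.15133451e-04,
        -7.63080211e-04],
       [-8.21707310e-05,  3.13998630e-01, -9.49423432e-01,
        -1.32267430e-01],
       [ 0.00000000e+00,  0.00000000e+00,  0.00000000e+00,
         1.00000000e+00]])}
```

View pics/top0.png

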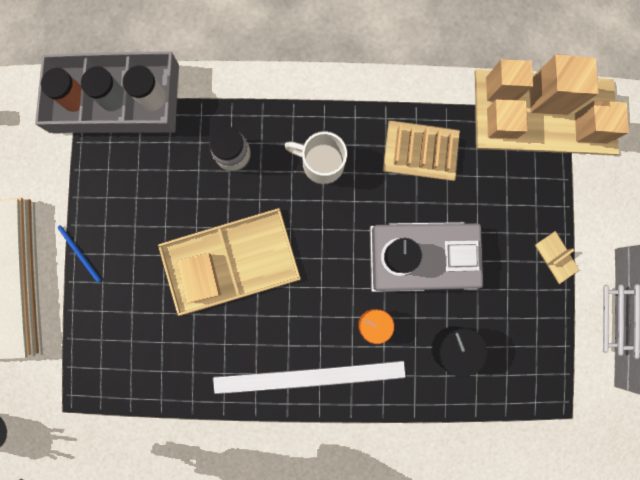

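View pics/scene0.png

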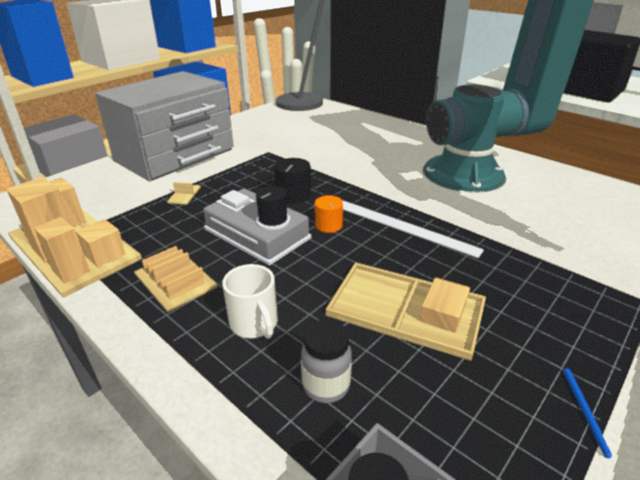

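Top view: three look-alikes. Black cap at (403,256) on the housing's lens, larger black cap at (462,350) loose on the mat, orange one at (376,326). The one at (403,256) fits: black, the smaller of the two, and on the lens. The key is the white rectangle at (462,256); the empty tray half is at (258,250).

```bash
cat > m.py <<'E'
from h import *
p=env.camera_params('top');T=pose('top',p);im=cv2.imread('pics/top0.png');dep=np.load('pics/top0.npy')
C=cloud(p,T,dep);hsv=cv2.cvtColor(im,cv2.COLOR_BGR2HSV)
print('table z',np.median(C[380:400,100:200,2]))
def rect(m,z,name):
    m=m.astype(np.uint8);n,l,st,_=cv2.connectedComponentsWithStats(m);i=1+st[1:,4].argmax()
    c=max(cv2.findContours((l==i).astype(np.uint8),0,1)[0],key=cv2.contourArea)[:,0]
    P=plane(p,T,c,z)[:,:2].astype(np.float32);r=cv2.minAreaRect(P*1000);print(name,np.round(r[0],1),np.round(r[1],1),r[2],np.round(cv2.minEnclosingCircle(P*1000),1) if 0 else [np.round(v,1) for v in cv2.minEnclosingCircle(P*1000)])
def win(a,b,c,d):
    w=np.zeros((480,640),bool);w[b:d,a:c]=1;return w
Z=C[...,2]
rect(win(360,215,495,300)&(Z>.045)&(Z<.062),.055,'housing')
rect(win(375,225,430,290)&(Z>.105)&(Z<.13),.118,'cap top')
rect(win(440,235,490,280)&(Z>.064),.071,'key')
rect(win(150,200,310,325)&(Z>.008)&(Z<.03)|win(150,200,310,325)&(hsv[...,1]>70)&(hsv[...,2]>120)&(Z<.03)&(Z>-.01),.016,'tray')
rect(win(430,320,500,385)&(Z>.03),.08,'bigcap')
# light line on cap
w=win(385,238,421,275)&(Z>.105)&(hsv[...,2]>110);ys,xs=np.nonzero(w);print(len(xs)); print(plane(p,T,np.c_[xs,ys],.118).round(3)[:, :2][::4])
cv2.imwrite('pics/crop.png',cv2.resize(im[200:390,340:520],None,fx=3,fy=3,interpolation=cv2.INTER_CUBIC))
E
python3 m.py
```

```text
table z 0.00027275187498687625
housing [ 564.1 -191.8] [122.3 199.4] 1.1692157983779907 [array([ 564.7, -191.7]), np.float64(113.3)]
cap top [ 563.4 -137.1] [59.9 58.6] 0.5019071698188782 [array([ 563. , -136.8]), np.float64(31.1)]
key [ 566.7 -251.1] [38.2 52.3] 3.5248684883117676 [array([ 566.4, -251.8]), np.float64(29.7)]
tray [550.2 176.3] [141.1 240.3] 17.679243087768555 [array([550.9, 176. ]), np.float64(137.7)]
bigcap [ 395.  -246.5] [94.8 85.9] 67.50772857666016 [array([ 395.5, -246.1]), np.float64(48.1)]
36
[[ 0.592 -0.145]
 [ 0.588 -0.139]
 [ 0.586 -0.139]
 [ 0.585 -0.158]
 [ 0.581 -0.137]
 [ 0.578 -0.137]
 [ 0.574 -0.137]
 [ 0.571 -0.137]
 [ 0.568 -0.137]]
```

View pics/crop.png

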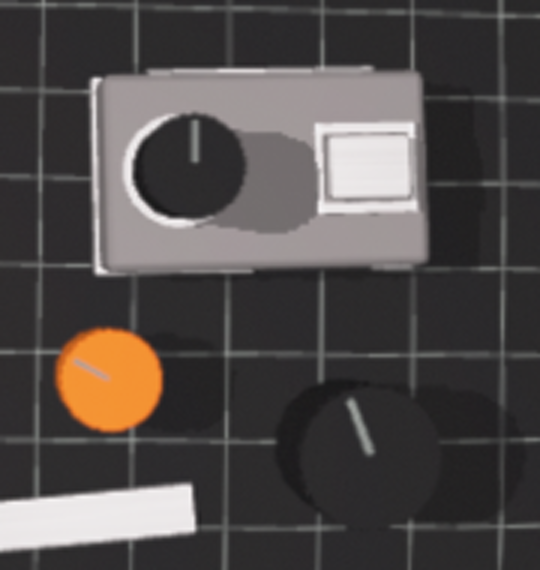

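Confirmed: the target is the smaller black cap on the lens at about (0.563, -0.137). The loose black one is wider, and the other is orange. Moving over it now.

>>> arm_command:
  plan:
    - {"tx": -0.031, "ty": -0.0256}
    - {"tx": -0.062, "ty": -0.0512}
    - {"tx": -0.093, "ty": -0.0768}
    - {"tx": -0.124, "ty": -0.1024}
    - {"tx": -0.155, "ty": -0.128}
  fingers: 1
  newtons: 80

```text
validation failed for argument at $.pl...
```

>>> arm_command:
  plan:
    - {"tx": -0.031, "ty": -0.0256}
    - {"tx": -0.062, "ty": -0.0512}
    - {"tx": -0.093, "ty": -0.0768}
    - {"tx": -0.124, "ty": -0.1024}
    - {"tx": -0.155, "ty": -0.128}

```text
validation failed for argument at $.pl...
```

>>> arm_command:
  plan:
    - {"tx": -0.031, "ty": -0.0256}
    - {"tx": -0.062, "ty": -0.0512}
    - {"tx": -0.093, "ty": -0.0768}
    - {"tx": -0.124, "ty": -0.1024}
    - {"tx": -0.155, "ty": -0.128}

```text
validation failed for argument at $.pl...
```

All four keys seem to be needed.

>>> arm_command:
  plan:
    - {"tx": -0.031, "ty": -0.0256, "tz": 0, "spin": 0}
    - {"tx": -0.062, "ty": -0.0512, "tz": 0, "spin": 0}
    - {"tx": -0.093, "ty": -0.0768, "tz": 0, "spin": 0}
    - {"tx": -0.124, "ty": -0.1024, "tz": 0, "spin": 0}
    - {"tx": -0.155, "ty": -0.128, "tz": 0, "spin": 0}
  fingers: 1
  newtons: 80

```text
time: 0.57
position: [0.2968, 0.3357, 0.2412]
eef_rot: [-3.139, -0.0, 2.774]
force: [1.3, 0.6, 0.1]
opening: 0.0854
```

>>> arm_command:
  plan:
    - {"tx": -0.031, "ty": -0.0256, "tz": 0, "spin": 0}
    - {"tx": -0.062, "ty": -0.0512, "tz": 0, "spin": 0}
    - {"tx": -0.093, "ty": -0.0768, "tz": 0, "spin": 0}
    - {"tx": -0.124, "ty": -0.1024, "tz": 0, "spin": 0}
    - {"tx": -0.155, "ty": -0.128, "tz": 0, "spin": 0}

```text
time: 0.98
position: [0.3957, 0.1587, 0.2413]
eef_rot: [-3.14, -0.0, 2.774]
force: [1.2, 0.7, -0.1]
opening: 0.0852
```

>>> arm_command:
  plan:
    - {"tx": -0.031, "ty": -0.0256, "tz": 0, "spin": 0}
    - {"tx": -0.062, "ty": -0.0512, "tz": 0, "spin": 0}
    - {"tx": -0.093, "ty": -0.0768, "tz": 0, "spin": 0}
    - {"tx": -0.124, "ty": -0.1024, "tz": 0, "spin": 0}
    - {"tx": -0.155, "ty": -0.128, "tz": 0, "spin": 0}

```text
time: 1.4
position: [0.4947, -0.0185, 0.2413]
eef_rot: [-3.14, -0.0, 2.773]
force: [-0.6, 0.0, -0.2]
opening: 0.0853
```

>>> arm_command:
  plan:
    - {"tx": -0.0213, "ty": -0.0171, "tz": 0.005, "spin": 7}
    - {"tx": -0.0426, "ty": -0.0343, "tz": 0.01, "spin": 14}
    - {"tx": -0.0639, "ty": -0.0514, "tz": 0.015, "spin": 21}
    - {"tx": -0.0852, "ty": -0.0686, "tz": 0.02, "spin": 28}
    - {"tx": -0.1065, "ty": -0.0857, "tz": 0.025, "spin": 35}

```text
time: 1.82
position: [0.5635, -0.1382, 0.2156]
eef_rot: [-3.139, -0.0, 2.156]
force: [0.2, -0.7, 0.7]
opening: 0.0851
```

>>> arm_command:
  plan:
    - {"tx": 0, "ty": 0, "tz": 0, "spin": 7}
    - {"tx": 0, "ty": 0, "tz": 0, "spin": 14}
    - {"tx": 0, "ty": 0, "tz": 0, "spin": 21}
    - {"tx": 0, "ty": 0, "tz": 0, "spin": 28}
    - {"tx": 0, "ty": 0, "tz": 0, "spin": 35}

```text
time: 2.23
position: [0.5633, -0.1383, 0.2149]
eef_rot: [-3.138, 0.001, 1.539]
force: [0.5, 0.2, -0.3]
opening: 0.0857
```

>>> arm_command:
  plan:
    - {"tx": 0, "ty": 0, "tz": 0, "spin": 7}
    - {"tx": 0, "ty": 0, "tz": 0, "spin": 14}
    - {"tx": 0, "ty": 0, "tz": 0, "spin": 21}
    - {"tx": 0, "ty": 0, "tz": 0, "spin": 28}
    - {"tx": 0, "ty": 0, "tz": 0, "spin": 35}

```text
time: 2.65
position: [0.563, -0.1382, 0.2143]
eef_rot: [-3.138, 0.003, 0.922]
force: [0.1, -0.6, -0.1]
opening: 0.0852
```

>>> arm_command:
  plan:
    - {"tx": 0, "ty": 0, "tz": 0, "spin": 7}
    - {"tx": 0, "ty": 0, "tz": 0, "spin": 14}
    - {"tx": 0, "ty": 0, "tz": 0, "spin": 21}
    - {"tx": 0, "ty": 0, "tz": 0, "spin": 28}
    - {"tx": 0, "ty": 0, "tz": 0, "spin": 35}

```text
time: 3.07
position: [0.5628, -0.1381, 0.2137]
eef_rot: [-3.14, 0.005, 0.305]
force: [0.8, -0.0, 0.0]
opening: 0.0856
```

>>> arm_command:
  plan:
    - {"tx": 0, "ty": 0, "tz": 0, "spin": 7}
    - {"tx": 0, "ty": 0, "tz": 0, "spin": 14}
    - {"tx": 0, "ty": 0, "tz": 0, "spin": 21}
    - {"tx": 0, "ty": 0, "tz": 0, "spin": 28}
    - {"tx": 0, "ty": 0, "tz": 0, "spin": 35}

```text
time: 3.48
position: [0.5626, -0.138, 0.2131]
eef_rot: [3.14, 0.006, -0.312]
force: [0.6, 0.1, -0.2]
opening: 0.0854
```

```bash
python3 - <<'E'
from h import *
s=env.sense();print(s['joint_positions'].round(3),s['position'],s['eef_rot'])
im,d=env.capture('wrist');cv2.imwrite('pics/w1.png',im[...,::-1]);np.save('pics/w1.npy',d)
p=env.camera_params('wrist');T=pose('wrist',p,s)
C=cloud(p,T,d);Z=C[...,2];m=(Z>.108)&(Z<.128);m[400:]=m[400:]
n,l,st,_=cv2.connectedComponentsWithStats(m.astype(np.uint8))
for i in range(1,n):
    if st[i,4]>300:
        c=max(cv2.findContours((l==i).astype(np.uint8),0,1)[0],key=cv2.contourArea)[:,0]
        P=(plane(p,T,c,.118)[:,:2]*1000).astype(np.float32);print(st[i],np.median(Z[l==i]),cv2.minEnclosingCircle(P),cv2.minAreaRect(P))
E
```

```text
[-0.338  0.164  1.343 -0.002  1.641  1.545] [ 0.56257035 -0.13802515  0.2130776 ] [ 3.14005995  0.00616306 -0.31179504]
[ 272  199   88   87 5876] 0.118506083976029 ((562.1382446289062, -140.65704345703125), 31.240768432617188) ((561.9229736328125, -140.4984130859375), (60.051185607910156, 61.411930084228516), 44.92176818847656)
```

View pics/w1.png

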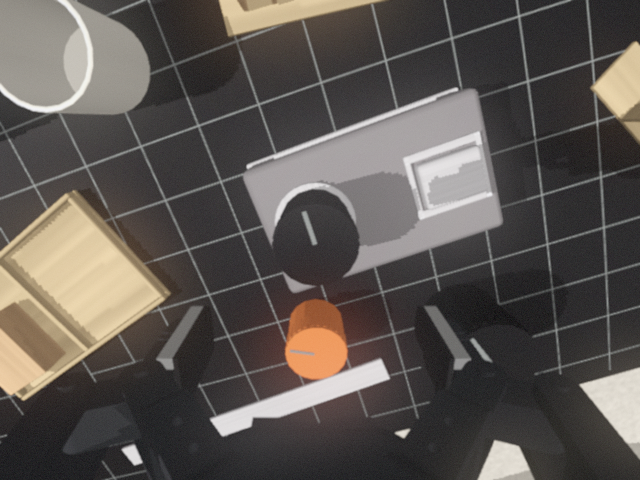

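Wrist view: cap at (316,237), key at (452,180), orange cap at (316,340) and the large black one at the lower right, so the target stands. Finishing the wind-up spin, then one more numeric fix at a new yaw.

>>> arm_command:
  plan:
    - {"tx": 0, "ty": 0.0005, "tz": 0, "spin": 7}
    - {"tx": 0, "ty": 0.001, "tz": 0, "spin": 14}
    - {"tx": 0, "ty": 0.001, "tz": 0, "spin": 21}
    - {"tx": 0, "ty": 0.001, "tz": 0, "spin": 28}
    - {"tx": 0, "ty": 0.001, "tz": 0, "spin": 35}

```text
time: 3.95
position: [0.5621, -0.1389, 0.2126]
eef_rot: [3.136, 0.005, -0.93]
force: [-0.0, -0.0, -0.7]
opening: 0.0855
```

>>> arm_command:
  plan:
    - {"tx": 0, "ty": 0, "tz": 0, "spin": 7}
    - {"tx": 0, "ty": 0, "tz": 0.01, "spin": 14}
    - {"tx": 0, "ty": 0, "tz": 0.02, "spin": 14}
    - {"tx": 0, "ty": 0, "tz": 0.03, "spin": 14}
    - {"tx": 0, "ty": 0, "tz": 0.03, "spin": 14}

```text
time: 4.37
position: [0.5603, -0.1384, 0.179]
eef_rot: [3.131, 0.008, -1.171]
force: [-0.1, -0.6, -0.6]
opening: 0.0854
```

```bash
cat > w.py <<'E'
from h import *
s=env.sense();print(s['joint_positions'].round(3),s['position'],s['eef_rot'],s['force'].round(1),s['wrist_torque'].round(2))
im,d=env.capture('wrist');cv2.imwrite('pics/w2.png',im[...,::-1])
p=env.camera_params('wrist');T=pose('wrist',p,s)
C=cloud(p,T,d);Z=C[...,2];m=(Z>.108)&(Z<.128)
n,l,st,_=cv2.connectedComponentsWithStats(m.astype(np.uint8))
for i in range(1,n):
    if st[i,4]>300:
        c=max(cv2.findContours((l==i).astype(np.uint8),0,1)[0],key=cv2.contourArea)[:,0]
        P=(plane(p,T,c,.118)[:,:2]*1000).astype(np.float32);print(st[i],np.median(Z[l==i]),cv2.minEnclosingCircle(P),cv2.minAreaRect(P))
E
python3 w.py
```

```text
[-3.390e-01  1.770e-01  1.396e+00 -2.000e-03  1.582e+00  2.402e+00] [ 0.56029492 -0.13837574  0.17896749] [ 3.13074174  0.00760728 -1.17065079] [-0.1 -0.6 -0.6] [ 0.03 -0.03 -0.01]
[ 259  208  103  100 7809] 0.11857471311099516 ((561.1049194335938, -141.49090576171875), 31.507883071899414) ((561.1817016601562, -141.32522583007812), (60.534786224365234, 61.374324798583984), 63.30793762207031)
```

>>> arm_command:
  plan:
    - {"tx": 0.001, "ty": -0.001, "tz": 0.017, "spin": 0}
    - {"tx": 0.001, "ty": -0.001, "tz": 0.034, "spin": 0}
    - {"tx": 0.001, "ty": -0.001, "tz": 0.051, "spin": 0}
    - {"tx": 0.001, "ty": -0.001, "tz": 0.068, "spin": 0}
    - {"tx": 0.001, "ty": -0.001, "tz": 0.082, "spin": 0}

```text
time: 4.83
position: [0.5609, -0.1388, 0.0972]
eef_rot: [3.132, 0.007, -1.169]
force: [-0.2, 0.7, -0.7]
opening: 0.0857
```

>>> arm_command:
  plan:
    - {"tx": 0, "ty": 0, "tz": 0, "spin": 0}
    - {"tx": 0, "ty": 0, "tz": 0, "spin": 0}

```text
time: 5.0
position: [0.5604, -0.1386, 0.0965]
eef_rot: [3.13, 0.008, -1.168]
force: [0.4, -0.4, 1.2]
opening: 0.085
```

>>> arm_command:
  plan:
    - {"tx": 0, "ty": -0.001, "tz": 0, "spin": 0}
    - {"tx": 0, "ty": -0.001, "tz": 0, "spin": 0}
    - {"tx": 0, "ty": -0.001, "tz": 0, "spin": 0}
    - {"tx": 0, "ty": -0.001, "tz": 0, "spin": 0}
    - {"tx": 0, "ty": -0.001, "tz": 0, "spin": 0}
  fingers: -1
  newtons: 20

```text
time: 5.42
position: [0.5623, -0.1386, 0.0982]
eef_rot: [3.132, 0.006, -1.168]
force: [0.5, 0.0, 4.3]
opening: 0.0593
```

```bash
python3 -c "
from h import *
s=env.sense();print(s['position'],s['eef_rot'],s['opening'],s['force'].round(1),s['wrist_torque'].round(2))"
```

```text
[ 0.56229525 -0.1385785   0.09819317] [ 3.13241361  0.00614037 -1.16756328] 0.0593027499298812 [0.5 0.  4.3] [ 0.01 -0.08  0.03]
```

Gripped centrally with hardly any side force. Now firm grip and unscrew.

>>> arm_command:
  plan:
    - {"tx": 0, "ty": 0, "tz": 0, "spin": 0}
    - {"tx": 0, "ty": 0, "tz": 0, "spin": -7}
    - {"tx": 0, "ty": 0, "tz": 0, "spin": -14}
    - {"tx": 0, "ty": 0, "tz": -0.0004, "spin": -21}
    - {"tx": 0, "ty": 0, "tz": -0.0009, "spin": -28}
  fingers: -1
  newtons: 80

```text
time: 5.83
position: [0.5617, -0.139, 0.0996]
eef_rot: [3.135, 0.01, -0.673]
force: [-1.8, -0.2, 3.8]
opening: 0.058
```

```bash
cat > s.py <<'E'
from h import *
s=env.sense();print(s['joint_positions'].round(3),s['position'],s['eef_rot'],s['opening'],s['force'].round(1),s['wrist_torque'].round(2))
E
python3 s.py
```

```text
[-0.339  0.228  1.498 -0.003  1.428  1.905] [ 0.56172364 -0.1390255   0.0995602 ] [ 3.13487773  0.01010019 -0.67319804] 0.058004169453794434 [-1.8 -0.2  3.8] [-0.29  0.39 -0.15]
```

>>> arm_command:
  plan:
    - {"tx": 0, "ty": 0, "tz": -0.0004, "spin": -7}
    - {"tx": 0, "ty": 0, "tz": -0.0009, "spin": -14}
    - {"tx": 0, "ty": 0, "tz": -0.0014, "spin": -21}
    - {"tx": 0, "ty": 0, "tz": -0.0018, "spin": -28}
    - {"tx": 0, "ty": 0, "tz": -0.0023, "spin": -35}

```text
time: 6.25
position: [0.5612, -0.1399, 0.102]
eef_rot: [3.14, 0.013, -0.057]
force: [-2.3, -1.7, 2.0]
opening: 0.0581
```

>>> arm_command:
  plan:
    - {"tx": 0, "ty": 0, "tz": -0.0004, "spin": -7}
    - {"tx": 0, "ty": 0, "tz": -0.0009, "spin": -14}
    - {"tx": 0, "ty": 0, "tz": -0.0014, "spin": -21}
    - {"tx": 0, "ty": 0, "tz": -0.0018, "spin": -28}
    - {"tx": 0, "ty": 0, "tz": -0.0023, "spin": -35}

```text
time: 6.67
position: [0.5611, -0.1409, 0.1044]
eef_rot: [-3.137, 0.013, 0.56]
force: [-0.3, -2.1, 1.4]
opening: 0.0579
```

```bash
python3 s.py
```

```text
[-0.34   0.224  1.492 -0.007  1.437  0.672] [ 0.56113616 -0.1409468   0.10444015] [-3.13702806  0.01278097  0.55975953] 0.057945958275143365 [-0.3 -2.1  1.4] [-0.39  0.04 -0.09]
```

>>> arm_command:
  plan:
    - {"tx": 0, "ty": 0, "tz": -0.0004, "spin": -7}
    - {"tx": 0, "ty": 0, "tz": -0.0009, "spin": -14}
    - {"tx": 0, "ty": 0, "tz": -0.0014, "spin": -21}
    - {"tx": 0, "ty": 0, "tz": -0.0018, "spin": -28}
    - {"tx": 0, "ty": 0, "tz": -0.0023, "spin": -35}

```text
time: 7.08
position: [0.5619, -0.1415, 0.1069]
eef_rot: [-3.133, 0.008, 1.176]
force: [1.8, -1.0, 0.1]
opening: 0.0582
```

>>> arm_command:
  plan:
    - {"tx": 0, "ty": 0, "tz": -0.0004, "spin": -7}
    - {"tx": 0, "ty": 0, "tz": -0.0009, "spin": -14}
    - {"tx": 0, "ty": 0, "tz": -0.0014, "spin": -21}
    - {"tx": 0, "ty": 0, "tz": -0.0018, "spin": -28}
    - {"tx": 0, "ty": 0, "tz": -0.0023, "spin": -35}

```text
time: 7.5
position: [0.5628, -0.1415, 0.1093]
eef_rot: [-3.132, 0.002, 1.793]
force: [2.5, -1.0, -0.4]
opening: 0.0579
```

>>> arm_command:
  plan:
    - {"tx": 0, "ty": 0, "tz": -0.0004, "spin": -7}
    - {"tx": 0, "ty": 0, "tz": -0.0009, "spin": -14}
    - {"tx": 0, "ty": 0, "tz": -0.0014, "spin": -21}
    - {"tx": 0, "ty": 0, "tz": -0.0018, "spin": -28}
    - {"tx": 0, "ty": 0, "tz": -0.0023, "spin": -35}

```text
time: 7.92
position: [0.5635, -0.141, 0.1115]
eef_rot: [-3.135, -0.003, 2.41]
force: [2.2, 0.8, -0.6]
opening: 0.0579
```

```bash
python3 s.py
```

```text
[-0.34   0.22   1.483 -0.005  1.445 -1.179] [ 0.56352673 -0.14099733  0.1115474 ] [-3.13467626e+00 -3.10913654e-03  2.41010152e+00] 0.05787614181036705 [ 2.2  0.8 -0.6] [ 0.23 -0.46 -0.07]
```

>>> arm_command:
  plan:
    - {"tx": 0, "ty": 0, "tz": -0.0004, "spin": -7}
    - {"tx": 0, "ty": 0, "tz": -0.0009, "spin": -14}
    - {"tx": 0, "ty": 0, "tz": -0.0014, "spin": -21}
    - {"tx": 0, "ty": 0, "tz": -0.0018, "spin": -28}
    - {"tx": 0, "ty": 0, "tz": -0.0023, "spin": -35}

```text
time: 8.33
position: [0.564, -0.1403, 0.1138]
eef_rot: [-3.139, -0.006, 3.027]
force: [1.7, 1.6, -0.0]
opening: 0.0577
```

>>> arm_command:
  plan:
    - {"tx": 0, "ty": 0, "tz": -0.0004, "spin": -7}
    - {"tx": 0, "ty": 0, "tz": -0.0008, "spin": -14}
    - {"tx": 0, "ty": 0, "tz": -0.0012, "spin": -21}
    - {"tx": 0, "ty": 0, "tz": -0.0016, "spin": -28}
    - {"tx": 0, "ty": 0, "tz": -0.002, "spin": -34}

```text
time: 8.75
position: [0.5641, -0.1394, 0.116]
eef_rot: [3.139, -0.005, -2.657]
force: [0.3, 2.4, 0.9]
opening: 0.0584
```

>>> arm_command:
  plan:
    - {"tx": 0, "ty": 0, "tz": -0.001, "spin": 0}
    - {"tx": 0, "ty": 0, "tz": -0.002, "spin": 0}
    - {"tx": 0, "ty": 0, "tz": -0.003, "spin": 0}

```text
time: 9.0
position: [0.5638, -0.1394, 0.1184]
eef_rot: [3.138, -0.006, -2.659]
force: [0.4, -0.9, -1.8]
opening: 0.0579
```

```bash
python3 s.py; python3 - <<'E'
from h import *
im,d=env.capture('scene');cv2.imwrite('pics/s2.png',cv2.resize(im[120:320,150:400,::-1],None,fx=3,fy=3))
E
```

```text
[-3.390e-01  2.150e-01  1.475e+00 -2.000e-03  1.459e+00 -2.392e+00] [ 0.56375421 -0.13937772  0.11835758] [ 3.13816764 -0.00574603 -2.65892165] 0.05785008833469641 [ 0.4 -0.9 -1.8] [-0.   -0.05  0.  ]
```

View pics/s2.png

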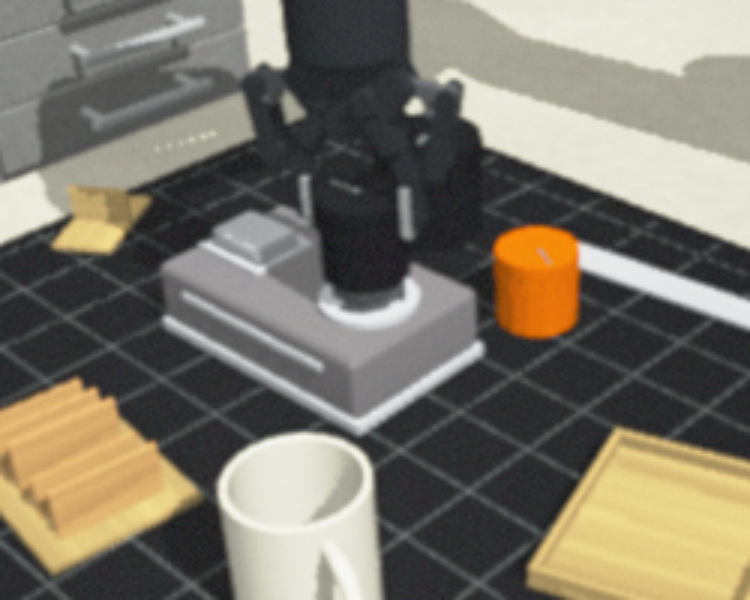

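The cap has come up with the gripper. The lens ring shows under it at (370,295) in the crop, and the force is about the cap's weight (-1.8 N), so it is off the thread. Lifting straight up.

>>> arm_command:
  plan:
    - {"tx": 0, "ty": 0, "tz": -0.004, "spin": 0}
    - {"tx": 0, "ty": 0, "tz": -0.01, "spin": 0}
    - {"tx": 0, "ty": 0, "tz": -0.016, "spin": 0}
    - {"tx": 0, "ty": 0, "tz": -0.024, "spin": 0}
    - {"tx": 0, "ty": 0, "tz": -0.032, "spin": 0}

```text
time: 9.47
position: [0.5643, -0.1396, 0.1518]
eef_rot: [3.139, -0.005, -2.659]
force: [0.5, -0.0, -1.1]
opening: 0.0578
```

>>> arm_command:
  plan:
    - {"tx": 0, "ty": 0, "tz": -0.01, "spin": 0}
    - {"tx": 0, "ty": 0, "tz": -0.02, "spin": 0}
    - {"tx": 0, "ty": 0, "tz": -0.03, "spin": 0}
    - {"tx": 0, "ty": 0, "tz": -0.03, "spin": 0}

```text
time: 9.8
position: [0.5659, -0.14, 0.1856]
eef_rot: [-3.14, -0.001, -2.659]
force: [0.2, 0.3, -1.0]
opening: 0.0582
```

```bash
python3 s.py; python3 - <<'E'
from h import *
im,d=env.capture('wrist');cv2.imwrite('pics/w3.png',im[...,::-1])
p=env.camera_params('wrist');T=pose('wrist',p);Z=cloud(p,T,d)
s=env.sense()
# lower edge of held cap: points near the tool axis
P=Z.reshape(-1,3);r=np.hypot(*(P[:,:2]-s['position'][:2]).T);q=P[(r<.033)&(P[:,2]>.08)];print(len(q),np.percentile(q[:,2],[1,5,50,95,99])-s['position'][2])
E
```

```text
[-3.390e-01  1.770e-01  1.383e+00 -2.000e-03  1.581e+00 -2.392e+00] [ 0.56588058 -0.14001511  0.18561278] [-3.13974520e+00 -8.07798077e-04 -2.65880213e+00] 0.058169132056183695 [ 0.2  0.3 -1. ] [-0.01  0.01 -0.  ]
42491 [-0.09924223 -0.01783373  0.0208941   0.08280607  0.08590728]
```

Cap held and clear of the lens (rim about 38 mm below the TCP). Carrying it to the tray's empty half.

>>> arm_command:
  plan:
    - {"tx": -0.009, "ty": 0.017, "tz": 0, "spin": 0}
    - {"tx": -0.022, "ty": 0.041, "tz": 0, "spin": 0}
    - {"tx": -0.035, "ty": 0.065, "tz": 0, "spin": 0}
    - {"tx": -0.048, "ty": 0.09, "tz": 0, "spin": 0}
    - {"tx": -0.0615, "ty": 0.115, "tz": 0, "spin": 0}

```text
time: 10.27
position: [0.5659, -0.0084, 0.1832]
eef_rot: [3.141, -0.003, -2.66]
force: [0.9, 0.4, -0.5]
opening: 0.0583
```

>>> arm_command:
  plan:
    - {"tx": -0.0135, "ty": 0.025, "tz": 0, "spin": 7}
    - {"tx": -0.027, "ty": 0.05, "tz": 0, "spin": 14}
    - {"tx": -0.04, "ty": 0.075, "tz": 0, "spin": 21}
    - {"tx": -0.052, "ty": 0.098, "tz": 0, "spin": 28}
    - {"tx": -0.0615, "ty": 0.115, "tz": 0, "spin": 35}

```text
time: 10.68
position: [0.5664, 0.1243, 0.1823]
eef_rot: [-3.14, -0.004, 3.008]
force: [0.9, -0.1, -1.0]
opening: 0.0579
```

>>> arm_command:
  plan:
    - {"tx": 0, "ty": 0, "tz": 0.005, "spin": 7}
    - {"tx": 0, "ty": 0, "tz": 0.01, "spin": 14}
    - {"tx": 0, "ty": 0, "tz": 0.02, "spin": 21}
    - {"tx": 0, "ty": 0, "tz": 0.03, "spin": 28}
    - {"tx": 0, "ty": 0, "tz": 0.04, "spin": 35}

```text
time: 11.1
position: [0.5657, 0.1244, 0.1411]
eef_rot: [-3.137, -0.004, 2.392]
force: [0.2, -0.6, -1.8]
opening: 0.0582
```

>>> arm_command:
  plan:
    - {"tx": 0, "ty": 0, "tz": 0.0, "spin": 7}
    - {"tx": 0, "ty": 0, "tz": 0, "spin": 14}
    - {"tx": 0, "ty": 0, "tz": 0, "spin": 21}
    - {"tx": 0, "ty": 0, "tz": 0, "spin": 30}
    - {"tx": 0, "ty": 0, "tz": 0, "spin": 30}

```text
time: 11.52
position: [0.5653, 0.1243, 0.1402]
eef_rot: [-3.134, -0.001, 1.863]
force: [0.2, -0.0, -1.1]
opening: 0.058
```

```bash
python3 s.py; python3 - <<'E'
from h import *
im,d=env.capture('top');cv2.imwrite('pics/t3.png',im[...,::-1])
im,d=env.capture('wrist');cv2.imwrite('pics/w3.png',im[...,::-1])
im,d=env.capture('scene');cv2.imwrite('pics/s3.png',cv2.resize(im[160:390,270:520,::-1],None,fx=2.5,fy=2.5))
E
```

```text
[ 0.119  0.197  1.451 -0.     1.501 -0.174] [0.56526533 0.12433558 0.14023277] [-3.13413675e+00 -1.24514453e-03  1.86339613e+00] 0.05803401537658973 [ 0.2 -0.  -1.1] [-0.05  0.   -0.01]
```

View pics/s3.png

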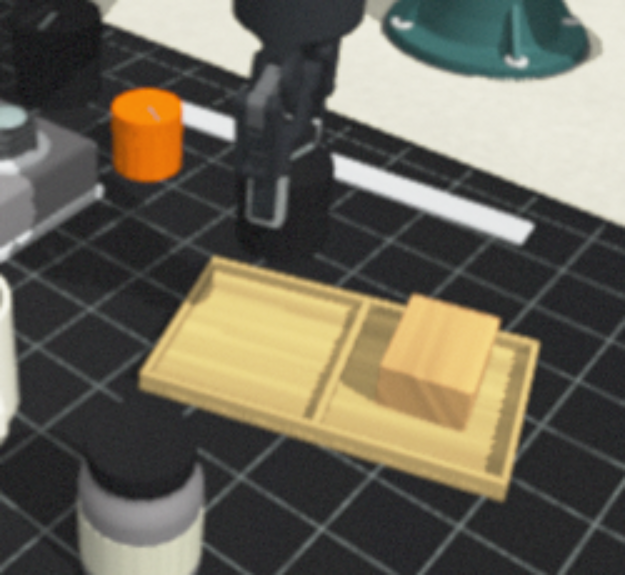

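The cap hangs level over the empty half, with block and jar undisturbed. Lowering, then the last few mm slowly by force.

>>> arm_command:
  plan:
    - {"tx": -0.001, "ty": 0.001, "tz": 0.012, "spin": 0}
    - {"tx": -0.003, "ty": 0.0015, "tz": 0.03, "spin": 0}
    - {"tx": -0.004, "ty": 0.0015, "tz": 0.05, "spin": 0}
    - {"tx": -0.004, "ty": 0.0015, "tz": 0.068, "spin": 0}
    - {"tx": -0.004, "ty": 0.0015, "tz": 0.08, "spin": 0}

```text
time: 12.08
position: [0.5658, 0.1206, 0.057]
eef_rot: [-3.13, -0.002, 1.87]
force: [-0.3, 0.1, -1.2]
opening: 0.0578
```

>>> arm_command:
  plan:
    - {"tx": 0, "ty": 0, "tz": 0.003, "spin": 0}
    - {"tx": 0, "ty": 0, "tz": 0.006, "spin": 0}
    - {"tx": 0, "ty": 0, "tz": 0.009, "spin": 0}
    - {"tx": 0, "ty": 0, "tz": 0.009, "spin": 0}

```text
time: 12.42
position: [0.566, 0.1206, 0.0482]
eef_rot: [-3.131, -0.002, 1.87]
force: [-0.3, -0.0, -1.6]
opening: 0.0576
```

```bash
python3 s.py
```

```text
[ 0.112  0.273  1.552 -0.     1.328 -0.187] [0.56602824 0.12058412 0.04824179] [-3.13090111e+00 -1.82464853e-03  1.86987484e+00] 0.05764820275119393 [-0.3 -0.  -1.6] [0.02 0.01 0.02]
```

>>> arm_command:
  plan:
    - {"tx": 0, "ty": 0, "tz": 0.001, "spin": 0}
    - {"tx": 0, "ty": 0, "tz": 0.002, "spin": 0}
    - {"tx": 0, "ty": 0, "tz": 0.0025, "spin": 0}
    - {"tx": 0, "ty": 0, "tz": 0.0025, "spin": 0}

```text
time: 12.75
position: [0.5663, 0.1206, 0.0462]
eef_rot: [-3.132, -0.002, 1.87]
force: [-0.1, 0.5, -1.5]
opening: 0.0581
```

>>> arm_command:
  plan:
    - {"tx": 0, "ty": 0, "tz": 0.0005, "spin": 0}
    - {"tx": 0, "ty": 0, "tz": 0.001, "spin": 0}
    - {"tx": 0, "ty": 0, "tz": 0.001, "spin": 0}

```text
time: 13.0
position: [0.5663, 0.1206, 0.0453]
eef_rot: [-3.132, -0.002, 1.87]
force: [-0.4, 0.1, -1.3]
opening: 0.0581
```

>>> arm_command:
  plan:
    - {"tx": 0, "ty": 0, "tz": 0.0005, "spin": 0}
    - {"tx": 0, "ty": 0, "tz": 0.001, "spin": 0}

```text
time: 13.17
position: [0.5663, 0.1206, 0.0442]
eef_rot: [-3.132, -0.002, 1.87]
force: [1.0, -0.0, -0.8]
opening: 0.0579
```

>>> arm_command:
  plan:
    - {"tx": 0, "ty": 0, "tz": 0.0005, "spin": 0}
    - {"tx": 0, "ty": 0, "tz": 0.001, "spin": 0}
    - {"tx": 0, "ty": 0, "tz": 0.001, "spin": 0}

```text
time: 13.42
position: [0.5663, 0.1207, 0.0441]
eef_rot: [-3.132, -0.002, 1.87]
force: [-3.3, -0.1, 4.9]
opening: 0.0582
```

>>> arm_command:
  plan:
    - {"tx": 0, "ty": 0, "tz": 0.0005, "spin": 0}
    - {"tx": 0, "ty": 0, "tz": 0.001, "spin": 0}
    - {"tx": 0, "ty": 0, "tz": 0.001, "spin": 0}

```text
time: 13.67
position: [0.5663, 0.1207, 0.0441]
eef_rot: [-3.132, -0.002, 1.87]
force: [-3.6, 0.2, 5.9]
opening: 0.0583
```

Rim is on the tray floor (about 6 N up). Releasing.

>>> arm_command:
  plan:
    - {"tx": 0, "ty": 0, "tz": -0.0005, "spin": 0}
    - {"tx": 0, "ty": 0, "tz": -0.0005, "spin": 0}
    - {"tx": 0, "ty": 0, "tz": -0.0005, "spin": 0}
    - {"tx": 0, "ty": 0, "tz": -0.0005, "spin": 0}
    - {"tx": 0, "ty": 0, "tz": -0.0005, "spin": 0}
  fingers: 1
  newtons: 20

```text
time: 14.08
position: [0.5663, 0.1207, 0.0442]
eef_rot: [-3.132, -0.002, 1.87]
force: [-0.2, -0.2, 0.2]
opening: 0.0858
```

>>> arm_command:
  plan:
    - {"tx": 0, "ty": 0, "tz": -0.005, "spin": 0}
    - {"tx": 0, "ty": 0, "tz": -0.015, "spin": 0}
    - {"tx": 0, "ty": 0, "tz": -0.03, "spin": 0}
    - {"tx": 0, "ty": 0, "tz": -0.05, "spin": 0}
    - {"tx": 0, "ty": 0, "tz": -0.07, "spin": 0}

```text
time: 14.5
position: [0.5668, 0.1208, 0.1155]
eef_rot: [-3.132, -0.002, 1.87]
force: [0.3, 0.3, -0.3]
opening: 0.0853
```

>>> arm_command:
  plan:
    - {"tx": 0, "ty": 0, "tz": -0.02, "spin": 0}
    - {"tx": 0, "ty": 0, "tz": -0.04, "spin": 0}
    - {"tx": 0, "ty": 0, "tz": -0.06, "spin": 0}
    - {"tx": 0, "ty": 0, "tz": -0.07, "spin": 0}

```text
time: 14.83
position: [0.5689, 0.121, 0.19]
eef_rot: [-3.138, -0.0, 1.87]
force: [-0.2, 0.1, 0.6]
opening: 0.0851
```

```bash
python3 s.py; python3 - <<'E'
from h import *
s=env.sense()
im,d=env.capture('wrist');cv2.imwrite('pics/w4.png',im[...,::-1])
im,d=env.capture('top');cv2.imwrite('pics/t4.png',im[...,::-1])
E
```

```text
[ 0.112  0.175  1.376 -0.     1.594 -0.187] [0.5688844  0.1210166  0.19000122] [-3.13814718e+00 -4.51143229e-04  1.87000811e+00] 0.08512983591686782 [-0.2  0.1  0.6] [ 0.02 -0.05  0.01]
```

View pics/w4.png

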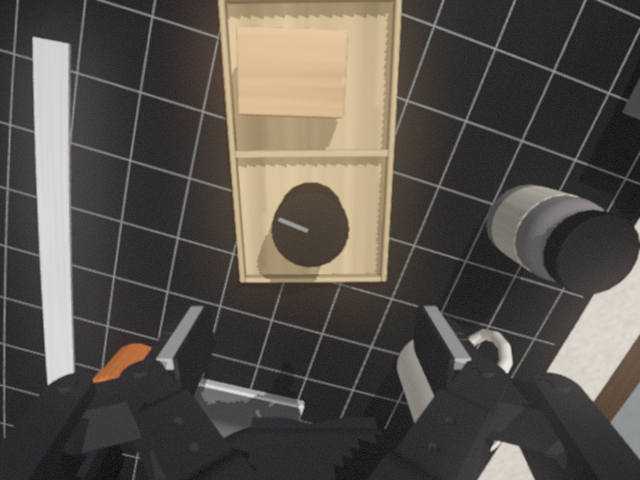

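The cap stands upright at (310,225) in the empty half, with block, jar and mug undisturbed. On to the key with shut fingers.

>>> arm_command:
  plan:
    - {"tx": -0.03, "ty": -0.0095, "tz": 0, "spin": 0}
    - {"tx": -0.067, "ty": -0.0213, "tz": 0, "spin": 0}
    - {"tx": -0.105, "ty": -0.0334, "tz": 0, "spin": 0}
    - {"tx": -0.142, "ty": -0.0452, "tz": 0, "spin": 0}
    - {"tx": -0.1785, "ty": -0.0568, "tz": 0, "spin": 0}
  fingers: -1
  newtons: 40

```text
time: 15.35
position: [0.5663, -0.0677, 0.1875]
eef_rot: [-3.136, -0.002, 1.87]
force: [0.6, 0.6, -0.3]
opening: 0.0258
```

>>> arm_command:
  plan:
    - {"tx": -0.037, "ty": -0.0118, "tz": 0, "spin": 0}
    - {"tx": -0.074, "ty": -0.0236, "tz": 0, "spin": 0}
    - {"tx": -0.111, "ty": -0.0354, "tz": 0, "spin": 0}
    - {"tx": -0.148, "ty": -0.0472, "tz": 0, "spin": 0}
    - {"tx": -0.1785, "ty": -0.0568, "tz": 0, "spin": 0}

```text
time: 15.77
position: [0.5635, -0.2576, 0.1854]
eef_rot: [-3.133, -0.003, 1.869]
force: [0.2, -0.1, -0.0]
opening: -0.0001
```

```bash
python3 s.py; python3 - <<'E'
from h import *
s=env.sense();im,d=env.capture('wrist');cv2.imwrite('pics/w5.png',im[...,::-1])
p=env.camera_params('wrist');T=pose('wrist',p,s);Z=cloud(p,T,d);z=Z[...,2]
m=(abs(z-.071)<.005)&(abs(Z[...,0]-.5655)<.04)&(abs(Z[...,1]+.2535)<.045)
n,l,st,_=cv2.connectedComponentsWithStats(m.astype(np.uint8));i=1+st[1:,4].argmax()
P=(Z[l==i][:,:2]*1000).astype(np.float32);print(st[i],cv2.minAreaRect(P))
E
```

```text
[-0.518  0.264  1.279 -0.004  1.606 -0.817] [ 0.56350199 -0.25755096  0.18541933] [-3.13349553 -0.00333623  1.86903416] -0.00012652488354163415 [ 0.2 -0.1 -0. ] [-0.03 -0.01  0.01]
[ 288  197   65   74 3309] ((564.7955322265625, -254.47412109375), (38.0517463684082, 49.965476989746094), 1.831719994544983)
```

View pics/w5.png

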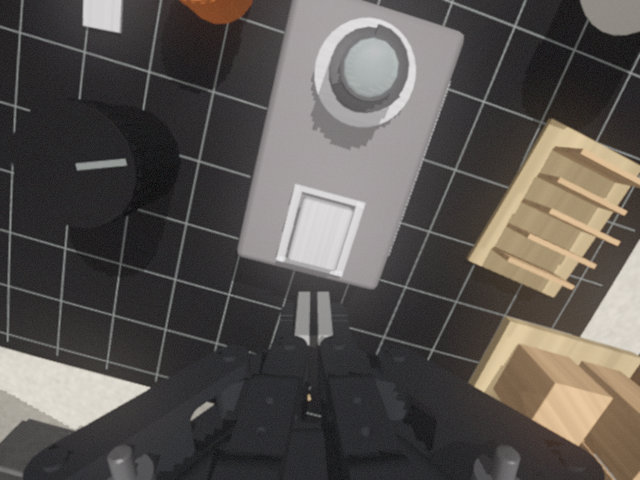

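Lens uncovered at (370,68), key at (322,235), measured at (0.565, -0.254). Descending above it.

>>> arm_command:
  plan:
    - {"tx": 0.001, "ty": 0.001, "tz": 0.015, "spin": 0}
    - {"tx": 0.003, "ty": 0.0024, "tz": 0.035, "spin": 0}
    - {"tx": 0.003, "ty": 0.0024, "tz": 0.055, "spin": 0}
    - {"tx": 0.003, "ty": 0.0024, "tz": 0.075, "spin": 0}
    - {"tx": 0.003, "ty": 0.0024, "tz": 0.09, "spin": 0}

```text
time: 16.23
position: [0.5618, -0.2593, 0.091]
eef_rot: [-3.128, -0.002, 1.864]
force: [0.1, -0.3, -0.2]
opening: -0.0002
```

>>> arm_command:
  plan:
    - {"tx": 0, "ty": 0, "tz": 0.001, "spin": 0}
    - {"tx": 0, "ty": 0, "tz": 0.003, "spin": 0}
    - {"tx": 0, "ty": 0, "tz": 0.003, "spin": 0}

```text
time: 16.48
position: [0.5615, -0.2589, 0.0873]
eef_rot: [-3.127, -0.004, 1.864]
force: [-1.2, 0.6, 0.4]
opening: -0.0002
```

>>> arm_command:
  plan:
    - {"tx": 0.0015, "ty": 0.002, "tz": 0.001, "spin": 0}
    - {"tx": 0.0033, "ty": 0.0046, "tz": 0.002, "spin": 0}
    - {"tx": 0.0033, "ty": 0.0046, "tz": 0.004, "spin": 0}
    - {"tx": 0.0033, "ty": 0.0046, "tz": 0.004, "spin": 0}

```text
time: 16.82
position: [0.5652, -0.2542, 0.0836]
eef_rot: [-3.127, -0.003, 1.864]
force: [-0.2, 0.7, 0.5]
opening: -0.0005
```

>>> arm_command:
  plan:
    - {"tx": 0, "ty": 0, "tz": 0.001, "spin": 0}
    - {"tx": 0, "ty": 0, "tz": 0.002, "spin": 0}
    - {"tx": 0, "ty": 0, "tz": 0.002, "spin": 0}

```text
time: 17.07
position: [0.5654, -0.2543, 0.0818]
eef_rot: [-3.128, -0.002, 1.864]
force: [0.4, 0.8, 0.9]
opening: 0.0002
```

>>> arm_command:
  plan:
    - {"tx": 0, "ty": 0, "tz": 0.001, "spin": 0}
    - {"tx": 0, "ty": 0, "tz": 0.002, "spin": 0}
    - {"tx": 0, "ty": 0, "tz": 0.003, "spin": 0}
    - {"tx": 0, "ty": 0, "tz": 0.003, "spin": 0}

```text
time: 17.4
position: [0.5655, -0.2543, 0.079]
eef_rot: [-3.128, -0.002, 1.864]
force: [-0.4, -0.0, 2.6]
opening: 0.0005
```

>>> arm_command:
  plan:
    - {"tx": 0, "ty": 0, "tz": 0.001, "spin": 0}
    - {"tx": 0, "ty": 0, "tz": 0.0015, "spin": 0}
    - {"tx": 0, "ty": 0, "tz": 0.0015, "spin": 0}

```text
time: 17.65
position: [0.5655, -0.2544, 0.0777]
eef_rot: [-3.129, -0.002, 1.864]
force: [-0.9, 1.7, 3.1]
opening: -0.0
```

>>> arm_command:
  plan:
    - {"tx": 0, "ty": 0, "tz": 0.0007, "spin": 0}
    - {"tx": 0, "ty": 0, "tz": 0.0014, "spin": 0}
    - {"tx": 0, "ty": 0, "tz": 0.0014, "spin": 0}

```text
time: 17.9
position: [0.5655, -0.2543, 0.0771]
eef_rot: [-3.129, -0.002, 1.864]
force: [-1.7, 1.5, 6.0]
opening: -0.0001
```

At the first click (force jumped from 3 to 6 N, motion stopped). Holding for about a second.

>>> arm_command:
  plan:
    - {"tx": 0, "ty": 0, "tz": 0.0009, "spin": 0}
    - {"tx": 0, "ty": 0, "tz": 0.0009, "spin": 0}
    - {"tx": 0, "ty": 0, "tz": 0.0009, "spin": 0}
    - {"tx": 0, "ty": 0, "tz": 0.0009, "spin": 0}
    - {"tx": 0, "ty": 0, "tz": 0.0009, "spin": 0}

```text
time: 18.32
position: [0.5655, -0.2543, 0.0771]
eef_rot: [-3.129, -0.002, 1.864]
force: [-3.3, 1.1, 6.7]
opening: -0.0
```

>>> arm_command:
  plan:
    - {"tx": 0, "ty": 0, "tz": 0.0009, "spin": 0}
    - {"tx": 0, "ty": 0, "tz": 0.0009, "spin": 0}
    - {"tx": 0, "ty": 0, "tz": 0.0009, "spin": 0}
    - {"tx": 0, "ty": 0, "tz": 0.0009, "spin": 0}

```text
time: 18.65
position: [0.5656, -0.2543, 0.0771]
eef_rot: [-3.129, -0.001, 1.864]
force: [-2.6, 2.1, 5.9]
opening: -0.0
```

>>> arm_command:
  plan:
    - {"tx": 0, "ty": 0, "tz": 0.0009, "spin": 0}
    - {"tx": 0, "ty": 0, "tz": 0.0009, "spin": 0}
    - {"tx": 0, "ty": 0, "tz": 0.003, "spin": 0}
    - {"tx": 0, "ty": 0, "tz": 0.0055, "spin": 0}
    - {"tx": 0, "ty": 0, "tz": 0.008, "spin": 0}

```text
time: 19.07
position: [0.5657, -0.2544, 0.0715]
eef_rot: [-3.13, -0.001, 1.864]
force: [-5.4, 4.4, 24.6]
opening: 0.0003
```

>>> arm_command:
  plan:
    - {"tx": 0, "ty": 0, "tz": 0.003, "spin": 0}
    - {"tx": 0, "ty": 0, "tz": 0.003, "spin": 0}

```text
time: 19.23
position: [0.5656, -0.2544, 0.0718]
eef_rot: [-3.13, 0.0, 1.864]
force: [-5.9, 4.2, 14.2]
opening: 0.0004
```

Fully down (10 mm below rest, force past 13 N at the stop). Letting it up and retreating.

>>> arm_command:
  plan:
    - {"tx": 0, "ty": 0, "tz": -0.003, "spin": 0}
    - {"tx": 0, "ty": 0, "tz": -0.008, "spin": 0}
    - {"tx": 0, "ty": 0, "tz": -0.015, "spin": 0}
    - {"tx": 0, "ty": 0, "tz": -0.03, "spin": 0}
    - {"tx": 0, "ty": 0, "tz": -0.05, "spin": 0}

```text
time: 19.65
position: [0.5648, -0.2536, 0.1193]
eef_rot: [-3.126, -0.004, 1.864]
force: [-0.1, -1.2, -0.1]
opening: 0.0002
```

>>> arm_command:
  plan:
    - {"tx": -0.01, "ty": -0.03, "tz": -0.03, "spin": 0}
    - {"tx": -0.02, "ty": -0.06, "tz": -0.06, "spin": 0}
    - {"tx": -0.03, "ty": -0.09, "tz": -0.09, "spin": 0}
    - {"tx": -0.03, "ty": -0.11, "tz": -0.11, "spin": 0}
    - {"tx": -0.03, "ty": -0.11, "tz": -0.11, "spin": 0}

```text
time: 20.07
position: [0.4686, -0.3177, 0.2374]
eef_rot: [-3.13, 0.006, 1.86]
force: [0.2, -0.2, 1.0]
opening: 0.0003
```

```bash
python3 s.py; python3 - <<'E'
from h import *
im,d=env.capture('top');cv2.imwrite('pics/t5.png',im[...,::-1])
p=env.camera_params('top');C=cloud(p,pose('top',p),d)
k=C[(abs(C[...,0]-.566)<.012)&(abs(C[...,1]+.252)<.015)&(C[...,2]<.1)];print('key z',np.median(k[:,2]))
c=C[(np.hypot(C[...,0]-.568,C[...,1]-.121)<.045)&(C[...,2]>.045)&(C[...,2]<.09)];print('cap',c.mean(0),np.percentile(c[:,2],[5,50,95]))
E
```

```text
[-0.689  0.126  1.338 -0.013  1.679 -0.979] [ 0.46858145 -0.31766836  0.23740214] [-3.13040317  0.00615861  1.85985826] 0.0003204521467771484 [ 0.2 -0.2  1. ] [ 0.01 -0.06  0.04]
key z 0.07055669483948357
cap [0.56567869 0.12319738 0.06205259] [0.05830182 0.06220302 0.0657275 ]
```

View pics/t5.png

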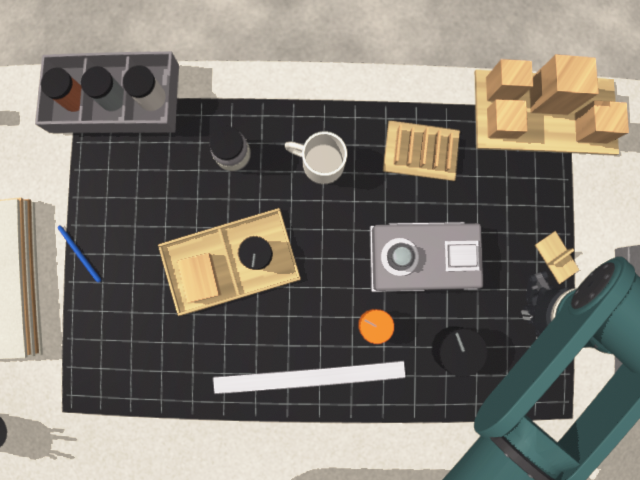

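The final top view shows the cap upright in the empty half at (255,252), the lens bare at (401,257), the key back up at (462,256), and everything else where it was.

```bash
python3 -c "
from bench import env
print(env.sign_off())"
```

```text
the job is handed in; nothing more can be done
None
```

The cap is off the lens and standing rim down in the tray's empty half, and the camera's release key has been pressed in both stages. The job was handed in at about 20 s of the 67 s allowed.

- **Unscrewing:** I turned the cap anticlockwise about 273° in one sweep of the wrist, following it up the thread. It needed no regrasp, because the last joint had enough range for the whole turn. I then lifted it straight up.
- **Setting down:** I lowered it until about 6 N showed the rim was on the floor, then opened the fingers. The final top view puts the cap at about (0.566, 0.123), with its top at 62 mm against the 63 mm expected for an upright cap.
- **Pressing the key:** I held it at the first click with about 6 N for roughly 1 s. I then pressed it fully down, about 10 mm below rest. The force peaked at about 25 N briefly, and the key came back up to 70.6 mm (71 mm at rest).
- **Rest of the scene:** the mug, jar, block and both look-alike caps are where they were, and the arm is clear of everything.

One disagreement: the top and wrist cameras differed by about 3 mm on the cap's position. I gripped between the two estimates, and the side force stayed below 3 N.

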